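# Reset the ratchet-propped bread board to its lowest notch

## Robot

A 6-joint arm with a two-finger parallel gripper is mounted at the origin on the work surface. World frame = base frame: x ahead of the robot, y to its left, z up, the work surface at z = 0. Lengths are in mm, angles in rad, forces in N, time in s.
With the tool pointing down it reaches from about 275 to 1000 mm from the base axis. Payload 8.4 kg.
Tool frame: the origin (TCP) lies at the very end of the fingers, on their centre line; the grasp point (between the pads) lies 19 mm behind it; z points along the fingers, y is the line along which they close (so a half turn about z gives the same grasp; the last joint's range is limited). The gripper opens to 85 mm and grips with 20 to 120 N. Pads are 22 mm wide; open, the fingers measure 114 mm over their backs; the gripper's body (76 mm by 85 mm) begins 54 mm behind the grasp point. The pads swing forward as they close: fully open they stand 13 mm farther back than shut.
Start: joints at [1.193, 0.353, 1.633, -0, 1.155, -0.002], TCP at [229.384, 581.387, 231.281] pointing down, gripper open.
Joint ranges: [-2.63, 2.63], [-0.92, 2.1], [0.06, 2.66], [-1.3, 4.44], [0, 2.69], [-3.02, 3.02]. Speed limits (rad/s): [2.22, 2.22, 2.79, 3.14, 3.14, 3.14].

## Interface

Orientations are given as [roll, pitch, yaw] about the fixed x, y, z axes, in that order (R = Rz(yaw) Ry(pitch) Rx(roll)).
In Python, from rig import sensors, grab_frame, camera_params, order gives the robot as it stands. The module is installed in compiled form; this text tells all that it offers.
- The arm moves only by the tool move_arm, never from a script. Its argument "motion" is a list of rows, each a list of 7 numbers: the turn, a rotation vector about the tool's x, y, z in fractions of the full range, 1 being 4 rad, then the shift along the tool's x, y, z in parts of the range, where 1.0 means 0.75 m, then the finger opening in m, from 0 to 0.0854. A call has 1 to 8 rows; each row is the pose to reach, as a shift and turn from the pose commanded when the call began, along the tool's axes at that moment; what a row does not reach only later rows make up. A row lasts 1/8 s, in which the tool goes at most 62.5 mm and 10.7 degrees, less where a joint would pass 70% of its speed; a pose out of reach is approached as far as the arm can. A shift or turn number past 1, either way, is cut back to 1. A call with a gripper value outside its range is refused whole. The fingers move at their own pace and stop on an object; "grip_force" is the grip in N (left out, the last holds). Time passes only in rows, so rows that repeat a pose let the fingers close. It gives the time, the measured TCP pose, the force, the opening and the grip force at its end, in the units of the state.
- sensors.sense(): the state, without advancing time (a new reading comes with each control period).
- grab_frame(name): name is "side" or "top"; returns (picture, depth): 384x512x3 uint8, red, green, blue; 384x512 float32, mm along the optical axis (not along the pixel's ray), 0 where there is no reading.
- camera_params(name): a dict with "camera_matrix" (3x3 intrinsics, pixels), "world_from_camera" (4x4, takes a point from camera to world coordinates). Camera axes: x right, y down, z forward; pixel columns grow to the right and rows downward; lengths in mm; the calibration is good to about 2 mm. A picture is of the moment at which its call begins. camera_params takes no time and is no camera call.
- order.sign_off(): hands the job in; it is judged then, once.
The state is a dict: "clock": time; "qpos": joint angles; "qvel": joint speeds; "joint_efforts": joint torques, N m; "eef_pos": TCP position; "tcp_rot": TCP orientation; "contact_force": force on the tool from outside, world axes, zero at the start; "wrist_torque": the same for the moment, N m; "opening": opening from 0.0 (shut) to 1.0 (fully open); "grasp_force": force on a finger pad.
Only numpy, scipy, OpenCV 4.12 (cv2) and the standard library are available. Lean on these libraries where they do the work, as an engineer would, in place of code of your own. Each camera call takes 0.05 s, during which the arm holds its last target. There are 200 camera calls.

## Task

The tilting bread board stands one notch too steep for the loaves, and its ratchet does not let it down. Lift it by its bar past the top notch until it comes up gently against the spring stop, which trips the pawl, lower it all the way flat without letting it fall, then raise it again to rest in its lowest notch and let go. Do not strain the stop, and leave the other things on the table where they are.

Things in the scene. Friction and masses are not known exactly. Their poses are not given: they have to be found in the camera images.
- board (a joint): Angle (rad) of the board about its hinge: 0 = flat (lower limit), grows as the bar rises. The board can be lifted at any angle, but an engaged pawl stops it going below the last notch passed. It rests in notches at 0.20 (lowest), 0.34, 0.48, 0.61 (top); it starts at 0.34. A notch is passed, and holds, once the board is raised 0.045 rad above that notch's resting angle.
- ratchet (a point): Pawl pin of the toothed ratchet beside the board, fixed on the stand at hinge x -60, y +170, z +80 mm. Past the top notch a lobe throws the pawl out; about 0.03 rad later the spring stop is met. The lobe is clamped differently on every stand: the stop is met anywhere from 0.90 to 1.20 rad. Then the board can go down past all notches; below about 0.14 rad a peg throws the pawl in again.
- edge (a point): Middle of the free edge of the wooden board (190 x 300 x 14 mm), 200 mm from the hinge axis, mid thickness; axes turn with the board, at angle 0 as those of the hinge point. Holding the board up takes about 2 to 4 N at the bar, its hinge is slightly stiff. Let go with no notch under it, it falls; faster than 1.1 rad/s (a fall of about 0.03 rad) counts as dropped.
- bar (a point): Centre of the lifting bar: round steel, 14 mm diameter, 180 mm long, parallel to the hinge, 255 mm from its axis in the board's mid plane, on the robot's side. Two arms at its ends carry it; the middle 150 mm is free for fingers from above, closing across the bar, with a 48 mm gap between bar and board edge. It turns between the pads as the board swings. Its y axis lies along the bar.
- hinge (a point): Middle of the hinge axis, fixed on the stand, 80 mm above the table. Stand's axes: x level, square to the hinge, pointing from the bar side to the hinge side (away from the robot), y along the hinge axis, z up. At angle a the bar's centre is at hinge - 0.255 cos(a) x + 0.255 sin(a) z. The ratchet stands at y +150 to +200 mm, up to 220 mm above the table.
- buffer (a joint): Compression (m) of the rubber-tipped spring stop, on the stand beside the board on the side away from the ratchet: 0 = free, not touched. Its spring is felt at the bar as about 0.8 N per mm of bar travel, on top of the board's weight. 3 to 8 N of it at the bar is plenty; pressed in more than 6 mm (about 14 N at the bar) it is strained.
- jar_a: Glass jam jar with a wire-clipped glass lid, 80 mm diameter, 100 mm tall; origin at the centre of its underside. A bystander.
- jar_b: A second glass jar like the first (marmalade), 80 mm diameter, 100 mm tall; origin at the centre of its underside. A bystander.
- pot_a: Small dark butter pot, 64 mm diameter, 46 mm tall; origin at the centre of its underside. A bystander.
- pot_b: A second small dark butter pot, 64 mm diameter, 46 mm tall; origin at the centre of its underside. A bystander.
- dish: Small empty glass dish, 76 mm diameter, 32 mm tall; origin at the centre of its underside. A bystander.
- honey: Tall amber honey bottle, 60 mm diameter, 170 mm tall; origin at the centre of its underside. A bystander.
- mug: White mug, 76 mm diameter, 85 mm tall, one handle; origin at the centre of its underside. A bystander.

How it is judged (in metres and radians):
On the way, in this order (a step that is already met when the one before it is completed fails the run):
1. the board has been lifted past its top notch, above 0.82 rad (value of joint board above 0.82 rad), for 0.1 s.
2. the board has been lowered flat, below 0.05 rad, for 0.2 s (value of joint board below 0.05 rad), for 0.2 s.
At the end, for the whole second after the job is handed in: The board rests still in its lowest notch (angle 0.175 to 0.225 rad, speed under 0.03 rad/s), let go (value of joint board between 0.175 and 0.225 rad and velocity of joint board between -0.03 and 0.03 rad/s); the robot touches nothing.
It fails at once if the spring stop is strained: pressed in more than 6 mm (value of joint buffer above 0.006 m).
It fails at once if the board is dropped: it falls faster than 1.1 rad/s (velocity of joint board below -1.1 rad/s).
It fails at once if a bystander is moved more than 20 mm (distance of any of jar_a, jar_b, pot_a, pot_b, dish, honey, mug from where it was at the start of the episode above 0.02 m).
It also fails if it takes over 64 s, if anything falls off the work surface, if the arm or the gripper's body presses on something with over 40 N, if the wrist force passes 120 N, or if a joint passes its speed limit or range.

## Working session

There is one attempt and no reset: what is moved stays moved. The work goes in short steps, Python scripts to look and compute and a tool call to move; the robot and the scene stay as the last step left them, time stands still between calls to the robot, and variables do not carry over. Pictures are saved under pics/ and viewed, at most 10 in all, crops included, and the job is handed in when it is done.

Besides the shell and the picture viewer there is one more tool, called after "Emit:" in YAML: its name, and indented under it one key for each argument. move_arm: Moves the arm, as the interface text tells. Its arguments: {"type":"object","properties":{"motion":{"type":"array","items":{"type":"array","items":{"type":"number"}}},"grip_force":{"type":"number"}},"required":["motion"]}

```bash
mkdir -p pics; cat > h.py <<'E'
import numpy as np,cv2
from rig import sensors,grab_frame,camera_params,order
def snap(n,tag):
    p,d=grab_frame(n); cv2.imwrite(f'pics/{n}_{tag}.png',p[:,:,::-1]); np.save(f'{n}_{tag}.npy',d); return p,d
def cloud(n,d):
    c=camera_params(n);K=np.array(c['camera_matrix']);T=np.array(c['world_from_camera'])
    v,u=np.mgrid[:d.shape[0],:d.shape[1]]
    P=np.stack([(u-K[0,2])/K[0,0]*d,(v-K[1,2])/K[1,1]*d,d],-1)
    W=P@T[:3,:3].T+T[:3,3]; W[d==0]=np.nan; return W
E
python3 - <<'E'
from h import *
for n in('side','top'):
    snap(n,'0');print(camera_params(n))
print(sensors.sense())
E
```

```text
{'camera_matrix': array([[494.44696339,   0.        , 254.56868122],
       [  0.        , 494.44696339, 188.90921921],
       [  0.        ,   0.        ,   1.        ]]), 'world_from_camera': array([[ 8.96657851e-01, -2.26374314e-01,  3.80472559e-01,
        -2.46105489e+01],
       [-4.42385096e-01, -4.91757674e-01,  7.49979878e-01,
        -1.11068336e+03],
       [ 1.73241206e-02, -8.40790735e-01, -5.41083002e-01,
         9.09377705e+02],
       [ 0.00000000e+00,  0.00000000e+00,  0.00000000e+00,
         1.00000000e+00]])}
{'camera_matrix': array([[437.38724424,   0.        , 256.77115453],
       [  0.        , 437.38724424, 194.27411306],
       [  0.        ,   0.        ,   1.        ]]), 'world_from_camera': array([[-5.00672273e-03, -9.75934737e-01,  2.18005327e-01,
         2.16939909e+02],
       [-9.99976738e-01,  3.87638214e-03, -5.61229534e-03,
        -1.95064575e+01],
       [ 4.63216202e-03, -2.18028354e-01, -9.75931442e-01,
         1.57312721e+03],
       [ 0.00000000e+00,  0.00000000e+00,  0.00000000e+00,
         1.00000000e+00]])}
{'clock': 0.1, 'qpos': array([ 1.19263292e+00,  3.53589160e-01,  1.63404354e+00,  2.51510405e-06,
        1.15523655e+00, -2.40080589e-03]), 'qvel': array([-0.00171189, -0.00094551,  0.00041514, -0.00043378, -0.00255233,
       -0.000938  ]), 'joint_efforts': array([-1.60643649e-03, -6.06356907e+01, -3.42821038e+01, -5.18112427e-05,
        3.76194963e-03,  3.00217221e-05]), 'eef_pos': array([229.20438762, 580.99212574, 230.63729559]), 'tcp_rot': array([-3.14031607e+00, -5.36459663e-06,  2.76582903e+00]), 'contact_force': array([-0.40251247,  0.82286148,  0.05526553]), 'wrist_torque': array([0.03295589, 0.00507078, 0.02618751]), 'grasp_force': 0.0, 'opening': 0.998907274545612}
```

View pics/top_0.png

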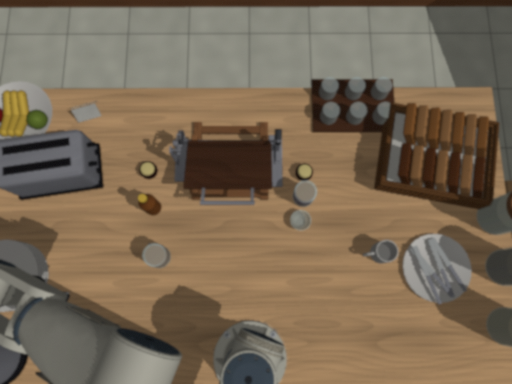

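View pics/side_0.png

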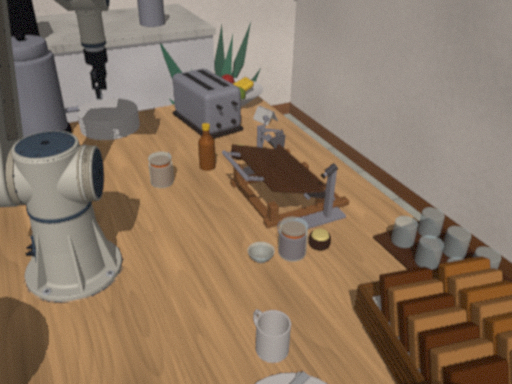

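The top view shows the board at about (228,165), its bar at (228,202), the honey bottle at (148,203), and the nearer jar and dish at about (302,205). Next I'll measure the bar and board.

```bash
python3 - <<'E'
from h import *
d=np.load('top_0.npy');W=cloud('top',d)
p=cv2.imread('pics/top_0.png')
cv2.imwrite('pics/crop.png',cv2.resize(p[110:240,130:330],None,fx=4,fy=4,interpolation=cv2.INTER_CUBIC))
np.set_printoptions(suppress=True,precision=0,linewidth=200)
for u in (206,216,228,240,250):
  print(u);print(W[190:208,u])
# board plane
B=W[146:184,192:266].reshape(-1,3);c=B.mean(0);n=np.linalg.svd(B-c)[2][2]
np.set_printoptions(suppress=True,precision=4)
print('board',c,n*np.sign(n[2]),np.std((B-c)@n))
for nm,(u,v) in dict(honey=(144,199),dish=(299,219),jar=(305,187),jar2=(155,250),pot=(148,169),potb=(304,172)).items(): print(nm,W[v,u])
E
```

```text
206
[[581. 157.  17.]
 [577. 157.  17.]
 [573. 157.  19.]
 [570. 156.  19.]
 [567. 157.  15.]
 [561. 156.  24.]
 [560. 157.  14.]
 [559. 158.   1.]
 [554. 158.   4.]
 [551. 158.  -0.]
 [547. 158.   1.]
 [509. 139. 166.]
 [506. 139. 167.]
 [503. 139. 162.]
 [500. 139. 164.]
 [528. 157.   5.]
 [524. 157.   4.]
 [523. 158.  -7.]]
216
[[582. 121.  14.]
 [579. 121.   9.]
 [575. 121.  13.]
 [569. 120.  21.]
 [566. 120.  20.]
 [561. 120.  22.]
 [559. 120.  17.]
 [557. 121.   8.]
 [555. 121.   1.]
 [552. 122.  -3.]
 [547. 121.   0.]
 [510. 107. 164.]
 [505. 106. 170.]
 [503. 106. 164.]
 [500. 106. 164.]
 [528. 121.   3.]
 [525. 121.  -2.]
 [521. 121.   2.]]
228
[[582.  77.  14.]
 [579.  77.  11.]
 [574.  77.  17.]
 [570.  77.  15.]
 [567.  77.  14.]
 [562.  76.  18.]
 [558.  76.  21.]
 [557.  77.   9.]
 [554.  77.   3.]
 [549.  77.   7.]
 [548.  77.  -3.]
 [510.  67. 162.]
 [505.  67. 169.]
 [502.  67. 169.]
 [500.  67. 162.]
 [529.  77.  -3.]
 [524.  77.   3.]
 [521.  77.  -2.]]
240
[[581.  33.  18.]
 [577.  33.  15.]
 [575.  33.  12.]
 [571.  33.  10.]
 [566.  33.  16.]
 [561.  32.  23.]
 [558.  33.  17.]
 [557.  33.   4.]
 [555.  33.  -1.]
 [550.  33.   4.]
 [548.  33.  -4.]
 [509.  28. 163.]
 [505.  28. 166.]
 [502.  28. 165.]
 [499.  28. 165.]
 [527.  33.   4.]
 [526.  33.  -5.]
 [521.  33.  -3.]]
250
[[580.  -4.  20.]
 [577.  -4.  16.]
 [573.  -4.  16.]
 [570.  -4.  13.]
 [566.  -4.  15.]
 [562.  -4.  17.]
 [528.  -5. 157.]
 [524.  -5. 156.]
 [521.  -5. 157.]
 [516.  -5. 164.]
 [514.  -5. 159.]
 [509.  -5. 165.]
 [506.  -5. 162.]
 [503.  -5. 162.]
 [500.  -5. 160.]
 [528.  -4.   2.]
 [526.  -3.  -6.]
 [520.  -4.   6.]]Traceback (most recent call last):
  File "<stdin>", line 9, in <module>
    u, s, vh = gufunc(a, signature=signature)
               ~~~~~~^^^^^^^^^^^^^^^^^^^^^^^^
    raise LinAlgError("SVD did not converge")
numpy.linalg.LinAlgError: SVD did not converge
```

View pics/crop.png

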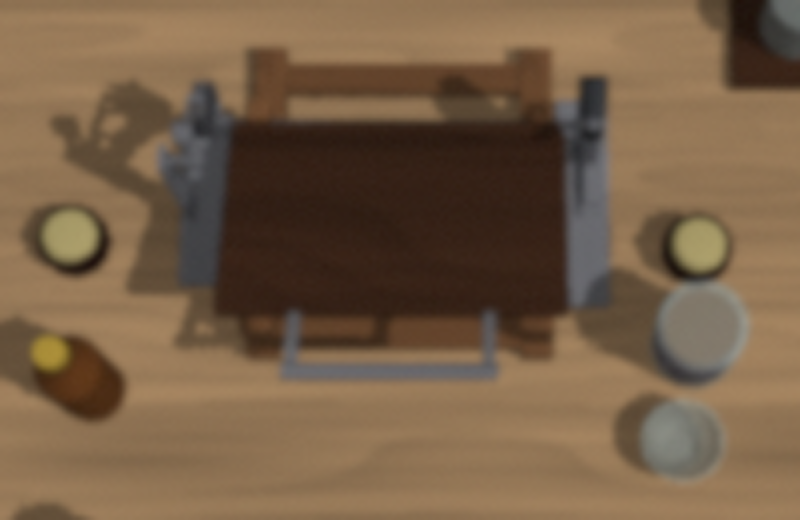

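```bash
python3 - <<'E'
from h import *
np.set_printoptions(suppress=True,precision=4)
d=np.load('top_0.npy');W=cloud('top',d)
B=W[146:184,194:264].reshape(-1,3);B=B[~np.isnan(B[:,0])&(B[:,2]>70)]
c=np.median(B,0)
for _ in range(4):
    n=np.linalg.svd(B-B.mean(0),full_matrices=False)[2][2];r=(B-B.mean(0))@n;B=B[abs(r)<2.5*r.std()]
n*=np.sign(n[2]);print('board',B.mean(0),n,r.std(),'tilt',np.arccos(n[2]),'yaw',np.arctan2(n[1],n[0]))
m=(W[...,2]>140)&(W[...,2]<185)&(W[...,0]>490)&(W[...,0]<530)&(W[...,1]>-40)&(W[...,1]<180)
u=np.where(m.any(0))[0];print(u.min(),u.max())
xs=[];ys=[]
for k in u[3:-3]:
    q=W[:,k][m[:,k]];
    if len(q)<7: xs.append(q[:,0].mean());ys.append(q[:,1].mean())
print('bar y range',W[m][:,1].min(),W[m][:,1].max(),np.polyfit(ys,xs,1),np.mean(xs),W[m][:,2].mean())
S=np.load('side_0.npy');V=cloud('side',S)
m=(V[...,2]>140)&(V[...,2]<190)&(V[...,0]>480)&(V[...,0]<525)&(V[...,1]>-40)&(V[...,1]<180)
q=V[m];print('side bar',len(q),q[:,1].min(),q[:,1].max(),np.median(q,0),np.polyfit(q[:,1],q[:,0],1))
# objects with z>25 near
for nm,(u,v) in dict(honey=(143,198),dish=(299,219),jar=(305,187),jar2=(155,250),pot=(148,169),potb=(304,172)).items(): print(nm,W[v,u])
E
```

```text
board [648.3747  69.2437 118.801 ] [ 0.3158 -0.0007  0.9488] 2.49588876743616 tilt 0.32134899112728554 yaw -0.0023198032881310005
200 253
bar y range -15.114768389193816 159.43288022858917 [  0.0043 504.1522] 504.4601719763709 162.84771553049447
side bar 202 -20.712731344311578 160.37791655352407 [504.3921  56.4853 166.2816] [ -0.007  506.4167]
honey [519.0759 344.9714 171.2438]
dish [ 474.5394 -181.2506    5.7918]
jar [ 572.4169 -195.8729   94.8453]
jar2 [355.5756 313.1661 104.1905]
pot [653.0291 364.687   47.2418]
potb [ 639.3312 -199.4049   48.5097]
```

The manual's scale: shifts go in shares of 0.75 m and turns go in shares of 4 rad. Converting my numbers, -0.377 m / 0.75 = -0.5027, -0.317 m / 0.75 = -0.4227, 1.195 rad / 4 = 0.2988.

Emit:
move_arm:
  motion:
    - [0, 0, 0.0375, -0.0627, -0.0533, -0.0133, 0.045]
    - [0, 0, 0.075, -0.1253, -0.1053, -0.0267, 0.045]
    - [0, 0, 0.1125, -0.188, -0.1587, -0.04, 0.045]
    - [0, 0, 0.15, -0.252, -0.212, -0.04, 0.045]
    - [0, 0, 0.1875, -0.3147, -0.264, -0.04, 0.045]
    - [0, 0, 0.225, -0.3773, -0.3173, -0.04, 0.045]
    - [0, 0, 0.2625, -0.44, -0.3693, -0.04, 0.045]
    - [0, 0, 0.2988, -0.5027, -0.4227, -0.04, 0.045]
  grip_force: 30

```text
clock: 1.1
eef_pos: [464.3, 146.3, 261.3]
tcp_rot: [3.141, -0.0, 1.566]
contact_force: [0.8, 0.8, -0.4]
opening: 0.529
grasp_force: 0.0
```

Converted, -0.075 m / 0.75 = -0.1, -0.06 m / 0.75 = -0.08.

Emit:
move_arm:
  motion:
    - [0, 0, 0, -0.04, 0.0213, 0, 0.045]
    - [0, 0, 0, -0.08, 0.0427, 0, 0.045]
    - [0, 0, 0, -0.1, 0.0547, 0, 0.045]
    - [0, 0, 0, -0.1, 0.0547, 0.04, 0.045]
    - [0, 0, 0, -0.1, 0.0547, 0.08, 0.045]
    - [0, 0, 0, -0.1, 0.0547, 0.08, 0.045]
    - [0, 0, 0, -0.1, 0.0547, 0.08, 0.045]

```text
clock: 1.98
eef_pos: [505.1, 73.6, 202.1]
tcp_rot: [3.141, -0.0, 1.571]
contact_force: [-0.2, -0.4, 0.9]
opening: 0.525
grasp_force: 0.0
```

```bash
python3 - <<'E'
from h import *
p,d=snap('side','1');q,e=snap('top','1')
a=cv2.resize(p[110:240,180:380],None,fx=3,fy=3);b=cv2.resize(q[110:240,130:330],None,fx=3,fy=3)
cv2.imwrite('pics/c1.png',np.vstack([a[:,:,::-1][:300],b[:,:,::-1][:300]]))
print(sensors.sense()['eef_pos'])
E
```

```text
[505.5145958   73.52837585 202.58980618]
```

View pics/c1.png

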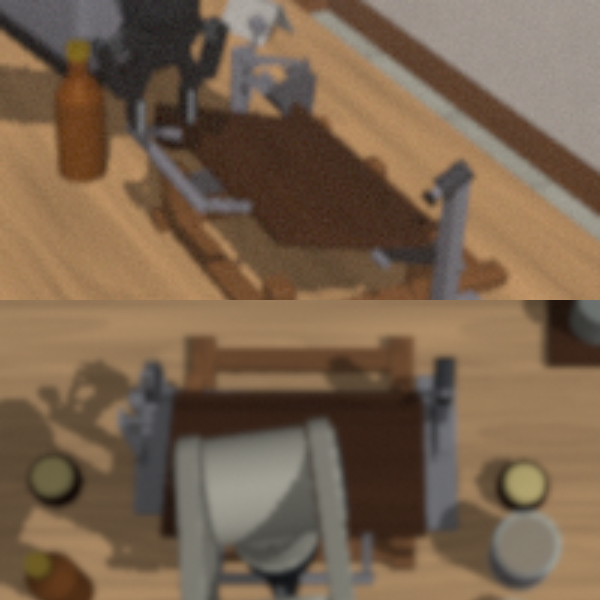

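The fingers straddle the bar line from above: in the side crop they are at (140,115) and (190,105), and the bar runs from (150,150) to (205,205). Next I'll lower and grip.

Converted, 0.056 m / 0.75 = 0.0747, 0.04 m / 0.75 = 0.0533.

Emit:
move_arm:
  motion:
    - [0, 0, 0, 0, 0, 0.0267, 0.045]
    - [0, 0, 0, 0, 0, 0.0533, 0.045]
    - [0, 0, 0, 0, 0, 0.0747, 0.045]
    - [0, 0, 0, 0, 0, 0.0747, 0.045]
    - [0, 0, 0, 0, 0, 0.0747, 0.01]
    - [0, 0, 0, 0, 0, 0.0747, 0.005]
    - [0, 0, 0, 0, 0, 0.0747, 0.005]
    - [0, 0, 0, 0, 0, 0.0747, 0.005]

```text
clock: 3.08
eef_pos: [507.8, 73.3, 146.7]
tcp_rot: [3.135, -0.0, 1.571]
contact_force: [6.9, -0.6, -4.0]
opening: 0.148
grasp_force: 31.6
```

Emit:
move_arm:
  motion:
    - [0, 0, 0, 0, 0, 0, 0.005]
    - [0, 0, 0, 0, 0, 0, 0.005]
    - [0, 0, 0, 0, 0, 0, 0.005]

```text
clock: 3.45
eef_pos: [507.8, 73.3, 146.7]
tcp_rot: [3.135, -0.0, 1.571]
contact_force: [7.9, -1.2, -3.5]
opening: 0.15
grasp_force: 31.6
```

Converted, -0.0869 m / 0.75 = -0.1159, -0.0773 m / 0.75 = -0.1031.

Emit:
move_arm:
  motion:
    - [0, 0, 0, 0, 0.0101, -0.0159, 0.005]
    - [0, 0, 0, 0, 0.0169, -0.0315, 0.005]
    - [0, 0, 0, 0, 0.0245, -0.0467, 0.005]
    - [0, 0, 0, 0, 0.0329, -0.0615, 0.005]
    - [0, 0, 0, 0, 0.042, -0.0757, 0.005]
    - [0, 0, 0, 0, 0.0519, -0.0896, 0.005]
    - [0, 0, 0, 0, 0.0624, -0.1031, 0.005]
    - [0, 0, 0, 0, 0.0735, -0.1159, 0.005]

```text
clock: 4.45
eef_pos: [554.6, 73.0, 232.8]
tcp_rot: [-3.13, 0.0, 1.571]
contact_force: [-24.3, 0.8, 14.3]
opening: 0.146
grasp_force: 32.1
```

Emit:
move_arm:
  motion:
    - [0, 0, 0, 0, 0, 0, 0.005]
    - [0, 0, 0, 0, 0, 0, 0.005]

```text
clock: 4.7
eef_pos: [554.9, 73.0, 233.3]
tcp_rot: [-3.132, 0.0, 1.571]
contact_force: [-22.9, 0.3, 16.0]
opening: 0.149
grasp_force: 32.4
```

Converted, -0.006 m / 0.75 = -0.008, -0.003 m / 0.75 = -0.004.

Emit:
move_arm:
  motion:
    - [0, 0, 0, 0, -0.004, 0, 0.005]
    - [0, 0, 0, 0, -0.008, 0, 0.005]
    - [0, 0, 0, 0, -0.008, 0, 0.005]
    - [0, 0, 0, 0, -0.008, 0, 0.005]

```text
clock: 5.2
eef_pos: [553.9, 73.1, 232.3]
tcp_rot: [-3.141, 0.0, 1.571]
contact_force: [-1.8, -0.5, -2.8]
opening: 0.146
grasp_force: 30.4
```

```bash
python3 - <<'E'
from h import *
p,d=snap('side','2');q,e=snap('top','2')
a=cv2.resize(p[90:240,180:380],None,fx=4,fy=4)
cv2.imwrite('pics/c2.png',a[:,:,::-1])
W=cloud('top',e);B=W[146:165,240:266].reshape(-1,3)
np.set_printoptions(suppress=True,precision=3)
# board plane points right of the arm: y in -60..0
m=(W[...,1]>-60)&(W[...,1]<-5)&(W[...,2]>60)&(W[...,2]<400)&(W[...,0]>560)&(W[...,0]<760)
B=W[m];
for _ in range(5):
    k=np.polyfit(B[:,0],B[:,2],1);r=B[:,2]-np.polyval(k,B[:,0]);B=B[abs(r)<2*r.std()+1]
print(len(B),k,np.arctan(-k[0]),r.std(),'x at z=87',(87-k[1])/k[0],B[:,0].min(),B[:,0].max())
s=sensors.sense();print(s['eef_pos'],s['contact_force'],s['tcp_rot'])
E
```

```text
542 [ -0.799 687.51 ] 0.6738870475399481 3.2538609429083354 x at z=87 751.953070308332 560.6155094972603 737.8606023930083
[553.788  73.031 232.201] [-2.153 -0.427 -3.131] [-3.141  0.     1.571]
```

View pics/c2.png

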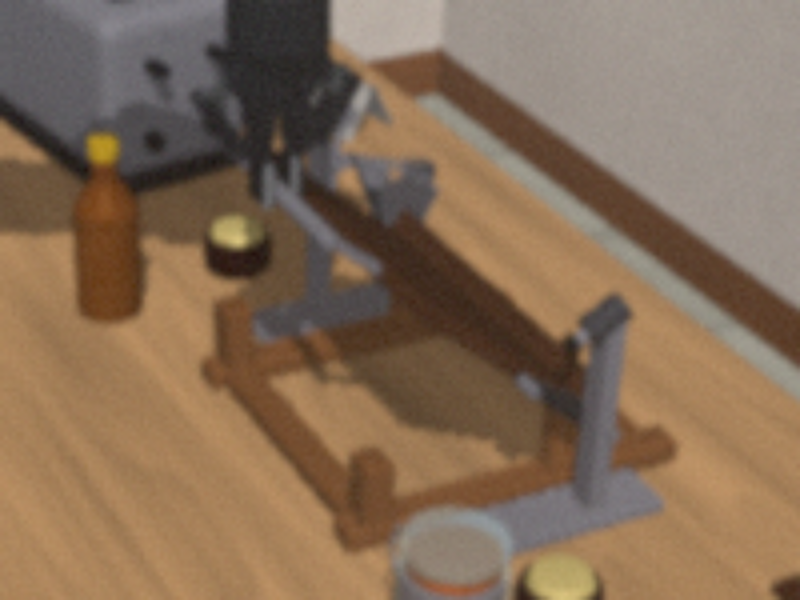

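Converted, -0.029 m / 0.75 = -0.0387, 0.0287 m / 0.75 = 0.0383.

Emit:
move_arm:
  motion:
    - [0, 0, 0, 0, 0.0089, -0.0103, 0.005]
    - [0, 0, 0, 0, 0.0183, -0.0201, 0.005]
    - [0, 0, 0, 0, 0.0281, -0.0296, 0.005]
    - [0, 0, 0, 0, 0.0383, -0.0387, 0.005]
    - [0, 0, 0, 0, 0.0383, -0.0387, 0.005]
    - [0, 0, 0, 0, 0.0383, -0.0387, 0.005]
  grip_force: 40

```text
clock: 6.05
eef_pos: [582.4, 73.0, 262.4]
tcp_rot: [-3.141, 0.0, 1.571]
contact_force: [-8.1, -1.6, 4.1]
opening: 0.142
grasp_force: 40.3
```

Converted, -0.008 m / 0.75 = -0.0107, 0.0066 m / 0.75 = 0.0088.

Emit:
move_arm:
  motion:
    - [0, 0, 0, 0, 0.0033, -0.0064, 0.005]
    - [0, 0, 0, 0, 0.0088, -0.0107, 0.005]
    - [0, 0, 0, 0, 0.0088, -0.0107, 0.005]
    - [0, 0, 0, 0, 0.0088, -0.0107, 0.005]

```text
clock: 6.55
eef_pos: [589.6, 72.9, 269.0]
tcp_rot: [3.141, 0.0, 1.571]
contact_force: [5.6, -2.8, -11.0]
opening: 0.145
grasp_force: 39.6
```

Converted, 0.0067 m / 0.75 = 0.0089, -0.0038 m / 0.75 = -0.0051.

Emit:
move_arm:
  motion:
    - [0, 0, 0, 0, 0.0047, -0.0024, 0.005]
    - [0, 0, 0, 0, 0.0089, -0.0051, 0.005]
    - [0, 0, 0, 0, 0.0089, -0.0051, 0.005]
    - [0, 0, 0, 0, 0.0089, -0.0051, 0.005]

```text
clock: 7.05
eef_pos: [595.6, 73.0, 273.8]
tcp_rot: [-3.141, 0.0, 1.571]
contact_force: [-2.5, -3.7, 0.1]
opening: 0.144
grasp_force: 40.4
```

Converted, 0.0061 m / 0.75 = 0.0081, -0.0045 m / 0.75 = -0.006.

Emit:
move_arm:
  motion:
    - [0, 0, 0, -0.0007, 0.004, -0.0029, 0.005]
    - [0, 0, 0, -0.0011, 0.0081, -0.006, 0.005]
    - [0, 0, 0, -0.0011, 0.0081, -0.006, 0.005]
    - [0, 0, 0, -0.0011, 0.0081, -0.006, 0.005]

```text
clock: 7.55
eef_pos: [601.9, 72.8, 278.6]
tcp_rot: [3.141, -0.001, 1.571]
contact_force: [-5.4, -0.4, 3.2]
opening: 0.139
grasp_force: 40.6
```

Converted, 0.0059 m / 0.75 = 0.0079, -0.0048 m / 0.75 = -0.0064.

Emit:
move_arm:
  motion:
    - [0, 0, 0, 0, 0.004, -0.0035, 0.005]
    - [0, 0, 0, 0, 0.0079, -0.0064, 0.005]
    - [0, 0, 0, 0, 0.0079, -0.0064, 0.005]
    - [0, 0, 0, 0, 0.0079, -0.0064, 0.005]

```text
clock: 8.05
eef_pos: [608.2, 72.8, 283.2]
tcp_rot: [3.141, -0.001, 1.571]
contact_force: [-5.8, -0.2, 4.0]
opening: 0.141
grasp_force: 40.4
```

Converted, 0.0062 m / 0.75 = 0.0083, -0.0045 m / 0.75 = -0.006.

Emit:
move_arm:
  motion:
    - [0, 0, 0, 0, 0.0041, -0.0032, 0.005]
    - [0, 0, 0, 0, 0.0083, -0.006, 0.005]
    - [0, 0, 0, 0, 0.0083, -0.006, 0.005]
    - [0, 0, 0, 0, 0.0083, -0.006, 0.005]

```text
clock: 8.55
eef_pos: [614.2, 72.7, 287.2]
tcp_rot: [3.141, -0.001, 1.571]
contact_force: [-5.7, 1.2, 2.0]
opening: 0.147
grasp_force: 40.2
```

Converted, 0.0033 m / 0.75 = 0.0044, -0.001 m / 0.75 = -0.0013.

Emit:
move_arm:
  motion:
    - [0, 0, 0, 0, 0.0023, -0.0013, 0.005]
    - [0, 0, 0, 0, 0.0044, -0.0027, 0.005]
    - [0, 0, 0, 0, 0.0044, -0.0027, 0.005]
    - [0, 0, 0, 0, 0.0044, -0.0027, 0.005]

```text
clock: 9.05
eef_pos: [617.6, 72.7, 289.5]
tcp_rot: [3.141, -0.001, 1.571]
contact_force: [-4.8, 1.5, 3.1]
opening: 0.145
grasp_force: 40.2
```

Converted, 0.0055 m / 0.75 = 0.0073, -0.0034 m / 0.75 = -0.0045.

Emit:
move_arm:
  motion:
    - [0, 0, 0, 0, 0.0036, -0.0023, 0.005]
    - [0, 0, 0, 0, 0.0073, -0.0045, 0.005]
    - [0, 0, 0, 0, 0.0073, -0.0045, 0.005]
    - [0, 0, 0, 0, 0.0073, -0.0045, 0.005]

```text
clock: 9.55
eef_pos: [623.2, 72.7, 293.0]
tcp_rot: [3.141, -0.001, 1.571]
contact_force: [-5.6, 1.1, 4.7]
opening: 0.141
grasp_force: 40.0
```

Emit:
move_arm:
  motion:
    - [0, 0, 0, 0, 0.0043, -0.0027, 0.005]
    - [0, 0, 0, 0, 0.0087, -0.0053, 0.005]
    - [0, 0, 0, 0, 0.0087, -0.0053, 0.005]
    - [0, 0, 0, 0, 0.0087, -0.0053, 0.005]

```text
clock: 10.05
eef_pos: [629.5, 72.7, 296.5]
tcp_rot: [3.141, -0.001, 1.571]
contact_force: [-3.9, 1.5, 2.7]
opening: 0.144
grasp_force: 39.9
```

Converted, 0.0068 m / 0.75 = 0.0091, -0.0034 m / 0.75 = -0.0045.

Emit:
move_arm:
  motion:
    - [0, 0, 0, 0, 0.0045, -0.0023, 0.005]
    - [0, 0, 0, 0, 0.0091, -0.0045, 0.005]
    - [0, 0, 0, 0, 0.0091, -0.0045, 0.005]
    - [0, 0, 0, 0, 0.0091, -0.0045, 0.005]

```text
clock: 10.55
eef_pos: [635.7, 72.6, 299.9]
tcp_rot: [-3.141, -0.001, 1.571]
contact_force: [-6.8, 3.2, 5.0]
opening: 0.141
grasp_force: 39.9
```

Converted, 0.003 m / 0.75 = 0.004, -0.001 m / 0.75 = -0.0013.

Emit:
move_arm:
  motion:
    - [0, 0, 0, 0.0005, 0.002, -0.0013, 0.005]
    - [0, 0, 0, 0.0007, 0.004, -0.0025, 0.005]
    - [0, 0, 0, 0.0007, 0.004, -0.0025, 0.005]
    - [0, 0, 0, 0.0007, 0.004, -0.0025, 0.005]

```text
clock: 11.05
eef_pos: [638.1, 72.7, 301.2]
tcp_rot: [-3.139, 0.0, 1.571]
contact_force: [-8.3, 0.2, 2.0]
opening: 0.143
grasp_force: 39.6
```

Converted, 0.0018 m / 0.75 = 0.0024, 0.001 m / 0.75 = 0.0013.

Emit:
move_arm:
  motion:
    - [0, 0, 0, 0, 0.0013, -0.0007, 0.005]
    - [0, 0, 0, 0, 0.0024, -0.0012, 0.005]
    - [0, 0, 0, 0, 0.0024, -0.0012, 0.005]
    - [0, 0, 0, 0, 0.0024, -0.0012, 0.005]

```text
clock: 11.55
eef_pos: [639.8, 72.7, 302.1]
tcp_rot: [-3.139, 0.0, 1.571]
contact_force: [-10.0, 0.5, 3.4]
opening: 0.141
grasp_force: 39.5
```

```bash
python3 - <<'E'
import numpy as np
from scipy.optimize import least_squares
P=np.array([[553.9,232.3],[582.4,262.4],[589.6,269],[595.6,273.8],[601.9,278.6],[608.2,283.2],[614.2,287.2],[617.6,289.5],[623.2,293],[629.5,296.5],[635.7,299.9],[638.1,301.2],[639.8,302.1]])
s=least_squares(lambda c:np.hypot(*(P-c).T)-255,[748,68]);c=s.x;print(c,s.fun.round(2))
a=np.arctan2(P[:,1]-c[1],c[0]-P[:,0]);print(a.round(3))
A=a[-1];out=[]
t=np.r_[np.arange(A,0,-.035),0]
for k in t: print(round(k,3),np.round([ (np.cos(A)-np.cos(k))*255,(np.sin(k)-np.sin(A))*255],1))
E
```

```text
[753.9993907   74.01105193] [ 0.14 -0.17  0.04 -0.04 -0.07 -0.01 -0.06  0.03  0.08 -0.05 -0.01  0.04
  0.08]
[0.669 0.832 0.87  0.9   0.932 0.962 0.99  1.006 1.032 1.061 1.088 1.099
 1.107]
1.107 [0. 0.]
1.072 [-7.9 -4.1]
1.037 [-15.7  -8.5]
1.002 [-23.3 -13.2]
0.967 [-30.7 -18.2]
0.932 [-38.  -23.4]
0.897 [-45.  -28.8]
0.862 [-51.9 -34.5]
0.827 [-58.6 -40.4]
0.792 [-65.  -46.6]
0.757 [-71.3 -53. ]
0.722 [-77.3 -59.6]
0.687 [-83.1 -66.4]
0.652 [-88.6 -73.4]
0.617 [-93.9 -80.6]
0.582 [-98.9 -87.9]
0.547 [-103.7  -95.5]
0.512 [-108.2 -103.2]
0.477 [-112.4 -111. ]
0.442 [-116.4 -119. ]
0.407 [-120.  -127.2]
0.372 [-123.4 -135.4]
0.337 [-126.5 -143.8]
0.302 [-129.3 -152.3]
0.267 [-131.8 -160.8]
0.232 [-134.  -169.5]
0.197 [-135.9 -178.2]
0.162 [-137.5 -187. ]
0.127 [-138.8 -195.8]
0.092 [-139.8 -204.7]
0.057 [-140.4 -213.6]
0.022 [-140.8 -222.5]
0.0 [-140.8 -228. ]
```

```bash
python3 - <<'E'
from h import *
p,d=snap('side','3')
cv2.imwrite('pics/c3.png',cv2.resize(p[80:200,200:360],None,fx=5,fy=5,interpolation=cv2.INTER_CUBIC)[:,:,::-1])
E
```

```text
(no output)
```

View pics/c3.png

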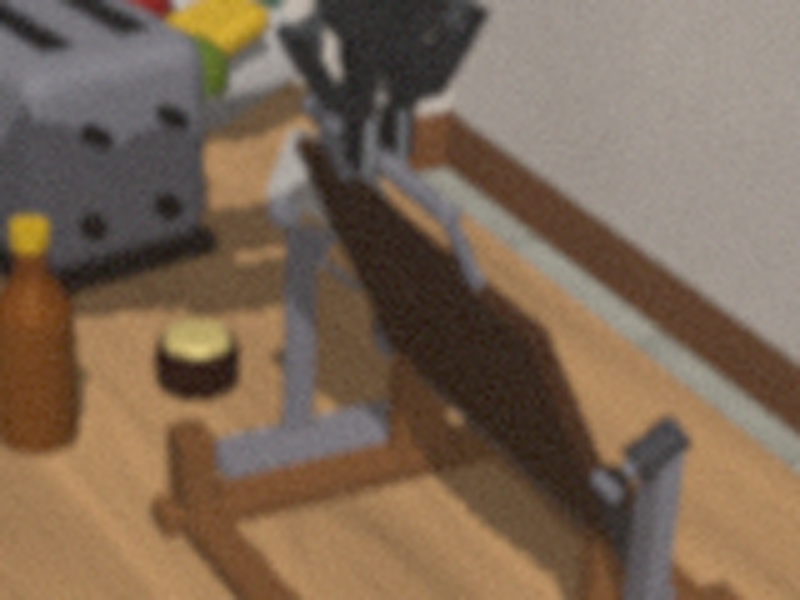

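The side crop shows the bar held between the fingertips at (385,160) and the stop touched at (610,485). The pawl has been tripped, so I'll lower along the fitted arc.

Converted, -0.0519 m / 0.75 = -0.0692, -0.045 m / 0.75 = -0.06.

Emit:
move_arm:
  motion:
    - [0, 0, 0, 0, -0.0105, 0.0055, 0.005]
    - [0, 0, 0, 0, -0.0209, 0.0113, 0.005]
    - [0, 0, 0, 0, -0.0311, 0.0176, 0.005]
    - [0, 0, 0, 0, -0.0409, 0.0243, 0.005]
    - [0, 0, 0, 0, -0.0507, 0.0312, 0.005]
    - [0, 0, 0, 0, -0.06, 0.0384, 0.005]
    - [0, 0, 0, 0, -0.0692, 0.046, 0.005]
    - [0, 0, 0, 0, -0.0692, 0.046, 0.005]

```text
clock: 12.6
eef_pos: [588.7, 72.9, 268.3]
tcp_rot: [3.141, -0.0, 1.571]
contact_force: [-7.0, 1.5, 5.8]
opening: 0.143
grasp_force: 41.0
```

Converted, 0.0456 m / 0.75 = 0.0608, -0.0425 m / 0.75 = -0.0567.

Emit:
move_arm:
  motion:
    - [0, 0, 0, 0, -0.0093, 0.0073, 0.005]
    - [0, 0, 0, 0, -0.0181, 0.0155, 0.005]
    - [0, 0, 0, 0, -0.0265, 0.024, 0.005]
    - [0, 0, 0, 0, -0.0345, 0.0328, 0.005]
    - [0, 0, 0, 0, -0.0423, 0.0419, 0.005]
    - [0, 0, 0, 0, -0.0496, 0.0512, 0.005]
    - [0, 0, 0, 0, -0.0567, 0.0608, 0.005]
    - [0, 0, 0, 0, -0.0567, 0.0608, 0.005]

```text
clock: 13.6
eef_pos: [545.6, 73.0, 221.7]
tcp_rot: [-3.14, -0.0, 1.571]
contact_force: [-6.6, 2.6, 2.9]
opening: 0.144
grasp_force: 42.3
```

Converted, 0.0145 m / 0.75 = 0.0193, -0.0103 m / 0.75 = -0.0137.

Emit:
move_arm:
  motion:
    - [0, 0, 0, 0, -0.0073, 0.0093, 0.005]
    - [0, 0, 0, 0, -0.0137, 0.0193, 0.005]
    - [0, 0, 0, 0, -0.0137, 0.0193, 0.005]

```text
clock: 13.98
eef_pos: [535.9, 73.1, 207.3]
tcp_rot: [-3.141, -0.0, 1.571]
contact_force: [-4.8, 2.8, 0.9]
opening: 0.149
grasp_force: 42.5
```

Converted, 0.0567 m / 0.75 = 0.0756, 0.0482 m / 0.75 = 0.0643.

Emit:
move_arm:
  motion:
    - [0, 0, 0, 0.0007, -0.0064, 0.0101, 0.005]
    - [0, 0, 0, 0.0007, -0.012, 0.0205, 0.005]
    - [0, 0, 0, 0.0007, -0.0173, 0.0312, 0.005]
    - [0, 0, 0, 0.0007, -0.0221, 0.0421, 0.005]
    - [0, 0, 0, 0.0007, -0.0267, 0.0531, 0.005]
    - [0, 0, 0, 0.0007, -0.0308, 0.0643, 0.005]
    - [0, 0, 0, 0.0007, -0.0345, 0.0756, 0.005]
    - [0, 0, 0, 0.0007, -0.0345, 0.0756, 0.005]

```text
clock: 14.98
eef_pos: [509.0, 73.2, 150.2]
tcp_rot: [-3.139, 0.0, 1.571]
contact_force: [-7.6, 1.3, 0.7]
opening: 0.147
grasp_force: 44.2
```

Converted, 0.0524 m / 0.75 = 0.0699, 0.0435 m / 0.75 = 0.058.

Emit:
move_arm:
  motion:
    - [0, 0, 0, 0.0007, -0.0047, 0.0113, 0.005]
    - [0, 0, 0, 0.0007, -0.0083, 0.0229, 0.005]
    - [0, 0, 0, 0.0007, -0.0108, 0.0345, 0.005]
    - [0, 0, 0, 0.0007, -0.0129, 0.0463, 0.005]
    - [0, 0, 0, 0.0007, -0.0147, 0.058, 0.005]
    - [0, 0, 0, 0.0007, -0.016, 0.0699, 0.005]
    - [0, 0, 0, 0.0007, -0.016, 0.0699, 0.005]

```text
clock: 15.85
eef_pos: [497.1, 73.3, 97.7]
tcp_rot: [-3.139, 0.001, 1.571]
contact_force: [-6.9, -0.9, -0.9]
opening: 0.142
grasp_force: 45.3
```

Emit:
move_arm:
  motion:
    - [0, 0, 0, 0, -0.0017, 0.008, 0.005]
    - [0, 0, 0, 0, -0.0024, 0.016, 0.005]
    - [0, 0, 0, 0, -0.0027, 0.0213, 0.005]
    - [0, 0, 0, 0, -0.0027, 0.0213, 0.005]

```text
clock: 16.35
eef_pos: [495.6, 73.3, 82.1]
tcp_rot: [-3.14, 0.001, 1.571]
contact_force: [-6.2, -1.7, -3.1]
opening: 0.146
grasp_force: 45.8
```

Converted, 0.007 m / 0.75 = 0.0093, 0.004 m / 0.75 = 0.0053.

Emit:
move_arm:
  motion:
    - [0, 0, 0, 0, -0.0017, 0.0053, 0.005]
    - [0, 0, 0, 0, -0.002, 0.0093, 0.005]
    - [0, 0, 0, 0, -0.002, 0.0093, 0.005]

```text
clock: 16.73
eef_pos: [495.4, 73.4, 75.6]
tcp_rot: [3.141, 0.001, 1.571]
contact_force: [-1.5, -5.1, -2.0]
opening: 0.147
grasp_force: 45.9
```

Converted, 0.004 m / 0.75 = 0.0053, 0.002 m / 0.75 = 0.0027.

Emit:
move_arm:
  motion:
    - [0, 0, 0, -0.0009, 0, 0.0027, 0.005]
    - [0, 0, 0, -0.0009, 0, 0.0053, 0.005]
    - [0, 0, 0, -0.0009, 0, 0.0053, 0.005]

```text
clock: 17.1
eef_pos: [495.2, 73.3, 71.7]
tcp_rot: [3.141, -0.0, 1.571]
contact_force: [-0.9, 0.0, -3.2]
opening: 0.147
grasp_force: 45.9
```

Converted, 0.004 m / 0.75 = 0.0053, 0.002 m / 0.75 = 0.0027.

Emit:
move_arm:
  motion:
    - [0, 0, 0, 0, 0, 0.0027, 0.005]
    - [0, 0, 0, 0, 0, 0.0053, 0.005]
    - [0, 0, 0, 0, 0, 0.0053, 0.005]

```text
clock: 17.48
eef_pos: [495.1, 73.3, 67.6]
tcp_rot: [3.141, -0.0, 1.571]
contact_force: [-0.5, 1.8, -3.1]
opening: 0.143
grasp_force: 46.2
```

Converted, 0.004 m / 0.75 = 0.0053, 0.002 m / 0.75 = 0.0027.

Emit:
move_arm:
  motion:
    - [0, 0, 0, 0, 0, 0.0027, 0.005]
    - [0, 0, 0, 0, 0, 0.0053, 0.005]
    - [0, 0, 0, 0, 0, 0.0053, 0.005]

```text
clock: 17.85
eef_pos: [495.2, 73.3, 64.9]
tcp_rot: [3.141, -0.0, 1.571]
contact_force: [-6.5, 1.1, 16.8]
opening: 0.144
grasp_force: 48.2
```

```bash
python3 - <<'E'
from h import *
q,e=snap('top','4');W=cloud('top',e)
m=(W[...,1]>-60)&(W[...,1]<-20)&(W[...,2]>50)&(W[...,2]<250)&(W[...,0]>570)&(W[...,0]<730)
B=W[m]
for _ in range(5):
    k=np.polyfit(B[:,0],B[:,2],1);r=B[:,2]-np.polyval(k,B[:,0]);B=B[abs(r)<2*r.std()+1]
print(len(B),np.arctan(-k[0]),r.std(),B[:,2].mean())
p,d=snap('side','4');W=cloud('side',d)
m=(W[...,1]>-60)&(W[...,1]<20)&(W[...,2]>50)&(W[...,2]<250)&(W[...,0]>580)&(W[...,0]<720)
B=W[m]
for _ in range(5):
    k=np.polyfit(B[:,0],B[:,2],1);r=B[:,2]-np.polyval(k,B[:,0]);B=B[abs(r)<2*r.std()+1]
print(len(B),np.arctan(-k[0]),r.std(),B[:,2].mean())
E
```

```text
446 0.007414815749858901 3.1054730887709945 85.97900290946914
648 -0.002919250233819618 1.7965405042692137 89.74133170669866
```

Converted, -0.0715 m / 0.75 = -0.0953, -0.0629 m / 0.75 = -0.0839.

Emit:
move_arm:
  motion:
    - [0, 0, 0, 0, 0.0003, -0.0133, 0.005]
    - [0, 0, 0, 0, 0.0008, -0.0251, 0.005]
    - [0, 0, 0, 0, 0.0019, -0.0369, 0.005]
    - [0, 0, 0, 0, 0.0033, -0.0488, 0.005]
    - [0, 0, 0, 0, 0.0052, -0.0605, 0.005]
    - [0, 0, 0, 0, 0.0075, -0.0723, 0.005]
    - [0, 0, 0, 0, 0.0101, -0.0839, 0.005]
    - [0, 0, 0, 0, 0.0132, -0.0953, 0.005]

```text
clock: 18.95
eef_pos: [504.5, 73.2, 135.6]
tcp_rot: [-3.141, -0.0, 1.571]
contact_force: [0.8, 3.6, -5.5]
opening: 0.141
grasp_force: 44.5
```

Emit:
move_arm:
  motion:
    - [0, 0, 0, 0, 0, 0, 0.005]
    - [0, 0, 0, 0, 0, 0, 0.005]

```text
clock: 19.2
eef_pos: [504.4, 73.2, 135.0]
tcp_rot: [-3.141, -0.0, 1.571]
contact_force: [-2.9, 4.1, -3.4]
opening: 0.144
grasp_force: 44.7
```

Converted, 0.017 m / 0.75 = 0.0227, 0.014 m / 0.75 = 0.0187.

Emit:
move_arm:
  motion:
    - [0, 0, 0, 0, -0.0019, 0.0067, 0.005]
    - [0, 0, 0, 0, -0.0036, 0.0133, 0.005]
    - [0, 0, 0, 0, -0.0048, 0.0187, 0.005]
    - [0, 0, 0, 0, -0.0056, 0.0227, 0.005]
    - [0, 0, 0, 0, -0.0056, 0.0227, 0.005]

```text
clock: 19.82
eef_pos: [500.3, 73.2, 117.7]
tcp_rot: [-3.141, 0.0, 1.571]
contact_force: [-3.3, 3.8, -1.7]
opening: 0.141
grasp_force: 44.8
```

Converted, 0.0035 m / 0.75 = 0.0047, 0.002 m / 0.75 = 0.0027.

Emit:
move_arm:
  motion:
    - [0, 0, 0, 0, -0.0007, 0.0027, 0.005]
    - [0, 0, 0, 0, -0.0011, 0.0047, 0.005]
    - [0, 0, 0, 0, -0.0011, 0.0047, 0.005]

```text
clock: 20.2
eef_pos: [499.8, 73.2, 114.6]
tcp_rot: [3.141, -0.0, 1.571]
contact_force: [-3.5, 4.1, 1.6]
opening: 0.142
grasp_force: 45.1
```

Converted, 0.0015 m / 0.75 = 0.002, 0.001 m / 0.75 = 0.0013.

Emit:
move_arm:
  motion:
    - [0, 0, 0, 0, -0.0003, 0.0013, 0.005]
    - [0, 0, 0, 0, -0.0004, 0.002, 0.005]
    - [0, 0, 0, 0, -0.0004, 0.002, 0.005]

```text
clock: 20.58
eef_pos: [499.6, 73.2, 113.4]
tcp_rot: [3.141, -0.0, 1.571]
contact_force: [-5.2, 4.6, 3.5]
opening: 0.142
grasp_force: 45.4
```

Converted, 0.002 m / 0.75 = 0.0027, 0.001 m / 0.75 = 0.0013.

Emit:
move_arm:
  motion:
    - [0, 0, 0, 0, -0.0003, 0.0013, 0.005]
    - [0, 0, 0, 0, -0.0004, 0.0027, 0.005]
    - [0, 0, 0, 0, -0.0004, 0.0027, 0.005]

```text
clock: 20.95
eef_pos: [499.2, 73.3, 111.5]
tcp_rot: [3.141, -0.0, 1.571]
contact_force: [-4.2, 4.3, 5.5]
opening: 0.14
grasp_force: 45.9
```

```bash
python3 - <<'E'
from h import *
p,d=snap('side','5');W=cloud('side',d)
m=(W[...,1]>-60)&(W[...,1]<20)&(W[...,2]>50)&(W[...,2]<250)&(W[...,0]>580)&(W[...,0]<720)
B=W[m]
for _ in range(5):
    k=np.polyfit(B[:,0],B[:,2],1);r=B[:,2]-np.polyval(k,B[:,0]);B=B[abs(r)<2*r.std()+1]
print(len(B),np.arctan(-k[0]),r.std(),sensors.sense()['contact_force'])
E
```

```text
546 0.17889004076225756 1.378163098695734 [-5.54488949  4.43043807  5.99330785]
```

```bash
python3 - <<'E'
from h import *
for t in '0245':
  W=cloud('side',np.load(f'side_{t}.npy'))
  m=(W[...,1]>-60)&(W[...,1]<20)&(W[...,2]>50)&(W[...,2]<250)&(W[...,0]>580)&(W[...,0]<720)
  B=W[m]
  for _ in range(5):
    k=np.polyfit(B[:,0],B[:,2],1);r=B[:,2]-np.polyval(k,B[:,0]);B=B[abs(r)<2*r.std()+1]
  print(t,len(B),np.arctan(-k[0]),r.std(),np.polyval(k,600))
E
```

```text
0 454 0.3163835717117685 1.250920170265527 139.17127088894085
2 174 0.6675274594373498 2.2273201424590483 212.69917507854552
4 648 -0.002919250233819618 1.7965405042692137 89.59790917117282
5 546 0.17889004076225756 1.378163098695734 116.96531196186454
```

Emit:
move_arm:
  motion:
    - [0, 0, 0, 0, 0, 0, 0.02]
    - [0, 0, 0, 0, 0, 0, 0.03]
    - [0, 0, 0, 0, 0, 0, 0.045]
    - [0, 0, 0, 0, 0, 0, 0.045]
    - [0, 0, 0, 0, 0, 0, 0.045]

```text
clock: 21.62
eef_pos: [499.2, 73.1, 111.2]
tcp_rot: [3.141, 0.0, 1.571]
contact_force: [-0.0, -0.1, -0.1]
opening: 0.527
grasp_force: 0.0
```

Converted, -0.16 m / 0.75 = -0.2133, -0.12 m / 0.75 = -0.16.

Emit:
move_arm:
  motion:
    - [0, 0, 0, 0, 0, -0.0267, 0.045]
    - [0, 0, 0, 0, 0, -0.06, 0.045]
    - [0, 0, 0, 0, 0, -0.1067, 0.045]
    - [0, 0, 0, 0, -0.04, -0.16, 0.045]
    - [0, 0, 0, 0, -0.08, -0.2133, 0.045]
    - [0, 0, 0, 0, -0.08, -0.2133, 0.045]

```text
clock: 22.38
eef_pos: [439.2, 73.4, 274.1]
tcp_rot: [3.137, -0.001, 1.571]
contact_force: [-0.0, 0.6, -0.1]
opening: 0.525
grasp_force: 0.0
```

```bash
python3 - <<'E'
from h import *
p,d=snap('side','6');W=cloud('side',d)
m=(W[...,1]>-60)&(W[...,1]<20)&(W[...,2]>50)&(W[...,2]<250)&(W[...,0]>580)&(W[...,0]<720)
B=W[m]
for _ in range(5):
    k=np.polyfit(B[:,0],B[:,2],1);r=B[:,2]-np.polyval(k,B[:,0]);B=B[abs(r)<2*r.std()+1]
print(len(B),np.arctan(-k[0]),r.std(),np.polyval(k,600),sensors.sense()['contact_force'])
cv2.imwrite('pics/c6.png',p[:,:,::-1])
E
```

```text
536 0.185616566731741 1.496025522161628 117.8446472161705 [-0.34544216 -0.37551535 -0.05159111]
```

View pics/c6.png

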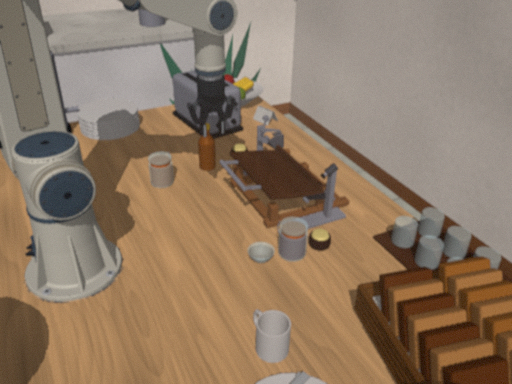

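The board rests in its lowest notch: the fit gives 0.186 rad, or about 0.20 after correcting for bias. The gripper is clear at (210,100), and the bystanders are where they started (jar (160,168), honey (206,150), dish (261,252), mug (272,335)).

```bash
python3 -c "
from rig import order;print(order.sign_off())"
```

```text
the job is handed in; nothing more can be done
None
```

The job is handed in (no verdict was shown): the board was lifted to the spring stop with about 5 N on it, lowered flat under control, and left in its lowest notch at about 0.20 rad, with the gripper clear and the bystanders where they were.

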